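# Hold the drive block on the herb mill's spindle flat

### The arm

A 6-joint arm with a two-finger parallel gripper is mounted at the origin on the work surface. World frame = base frame: x ahead of the robot, y to its left, z up, the work surface at z = 0. Lengths are in m, angles in rad, forces in N, time in s.
With the tool pointing down it reaches from about 0.35 to 0.95 m from the base axis. Payload 17.4 kg.
Tool frame: the origin (TCP) lies between the finger pads; the fingertips stand 22 mm ahead of it and the grasp point (between the pads) lies 3 mm ahead of it; z points along the fingers, y is the direction in which the jaws open and shut (so a half turn about z gives the same grasp; the last joint's range is limited). The gripper opens to 93 mm and grips with 3 to 60 N. Pads are 15 mm wide; open, the fingers measure 128 mm over their backs; the gripper's body (75 mm by 188 mm) begins 65 mm behind the grasp point.
Start: joints at [-1.369, 0.116, 1.442, -0, 1.584, -0.038], TCP at [0.16, -0.656, 0.241] pointing down, gripper open.
Joint ranges: [-2.83, 2.83], [-0.83, 2.19], [0.07, 2.5], [-1.14, 4.28], [0.01, 3], [-2.97, 2.97]. Speed limits (rad/s): [1.89, 1.89, 2.22, 3.14, 3.14, 3.14].

### API

Orientations are given as a unit quaternion [w, x, y, z].
In Python, from station import r gives the robot as it stands.
- The arm moves only by the tool send_rows, never from a script. Its arguments are lists of equal length, an entry for each row: "jaw": the closure, from -1 (fully open) to 1 (shut); "slide": the shift along the world's x, y, z in units of 30 mm (1.0 is 30 mm), a list of three; "delta_rot": the turn, a rotation vector about the world's x, y, z in units of 5 degrees (1.0 is 5 degrees), a list of three. A call has 1 to 12 rows; each row shifts and turns the commanded pose from where the row before left it; what a row does not reach is not made up. A row lasts 1/12 s, in which the tool goes at most 41.7 mm and 7.16 degrees, less where a joint would pass 70% of its speed; a pose out of reach is approached as far as the arm can. A call is refused whole if a number of a shift passes 1 or a number of a turn 1, either way. A call with a gripper value outside its range is refused whole. The fingers move at their own pace and stop on an object; "grip_force" is the grip in N (left out, the last holds). Time passes only in rows, so rows that do not move let the fingers close. It gives the time, the measured TCP pose, the force and the opening at its end, in the units of the state.
- r.sense(): the state, without advancing time (a new reading comes with each control period).
- r.camera(name): name is "scene" or "top" or "wrist"; returns the picture (384x512x3 uint8, red, green, blue); there is no depth.
- r.camera_info(name): a dict with "intrinsics" (3x3 intrinsics, pixels), "R" (3x3) and "t" (3): a world point X has camera coordinates R X + t. Camera axes: x right, y down, z forward; pixel columns grow to the right and rows downward; lengths in m; the calibration is good to about 2 mm. A picture is of the moment at which its call begins: read the wrist's pose just before it. camera_info takes no time and is no camera call; for the wrist camera it gives the pose at the moment of the call.
- r.close_job(): hands the job in, once; it reports no verdict.
Trained networks look in the newest picture that a camera, given by its name, has taken for a name from the list of things; names that differ only in an ending like _2 or _b are one class to them, and where a whole thing is asked for, a point or a joint stands for the part that bears it (a point fixed in the world has none). Each returns a list of dicts, best first, with "confidence" (0 to 1); they miss things now and then, are a little off and sometimes report something else, mostly with a low value. They report only what shows in the picture. A call takes as long as a camera call. They do not tell look-alikes from the thing itself.
- r.masks_of(camera, label): "mask" (384x512 bool, what is visible of it) and "box" ([left, top, width, height] in pixels, round what is visible of it).
- r.landmark_of(camera, label): "pixel" ([column, row] in pixels: a listed point, or the origin of a listed thing).
The state is a dict: "time": time; "joint_positions": joint angles; "qvel": joint speeds; "tau": joint torques, N m; "ee_pos": TCP position; "tool_rot": TCP orientation; "contact_force": force on the tool from outside, world axes, zero at the start; "ft_torque": the same for the moment, N m; "finger_gap": finger opening in m.
Only numpy, scipy, OpenCV 4.12 (cv2) and the standard library are available. Lean on these libraries where they do the work, as an engineer would, in place of code of your own. Each camera call takes 0.05 s, during which the arm holds its last target. There are 200 camera calls.

### The job

The herb mill has its upper stone off and its drive block has to go back on: pinch the mill's upright steel spindle, feel for the flat on its side and, with a finger on the flat, turn the spindle until the flat faces straight out through the open spout of the pan. Then slip the steel drive block (the one with a screw standing out of its side) over the spindle with its screw squarely over the flat, right down onto the spindle's shoulder, and finish while still holding it: keep it gripped and pressed firmly down on the shoulder, screw facing out of the spout, so that a colleague can tighten the screw with the key. Leave everything else on the counter where it is.

Things in the scene. Friction and masses are not known exactly. Their poses are not given: they have to be found in the camera images.
- mill: round white electric herb mill, fixed; sizes in mm. Origin on the counter under the spindle axis, z up, x out through the spout (a 66 wide gap in the pan rim; its chute reaches 168 from the axis). Housing 200 across; steel pan rim 212 across outside, 206 inside, its top 168 above the counter; in it the grey bed stone, 150 across, top at 132; the spindle stands up from its middle.
- flat: the spindle's flat; the frame turns with the spindle: origin on the spindle axis at the shoulder's top (140 above the counter), z up, x squarely out of the flat. The spindle is 20 across and stands 45 above the shoulder (top 4 tapered to 14), one flat 15 wide along that length, 6.5 from the axis: it measures 16.5 across with a finger square on the flat, up to 20 elsewhere.
- flat_face (a point): middle of the flat's face, 6.5 out from the spindle axis, 21 above the shoulder. The spindle turns without end both ways against a light drag of about 0.06 N m and stays where it is left.
- shoulder: the spindle's round shoulder, 30 across and 6 high, on which the drive block rests; origin on the axis at the shoulder's top face, 140 above the counter; turns with the spindle
- driver: loose steel drive block, 0.24 to 0.36 kg, lying on its underside; origin at the centre of the underside on the bore's axis, z up, x towards its screw. A collar 50 across and 30 high with two flat drive faces 36 apart facing +y and -y, each 35 long; round bore 22 right through, for the spindle. Wherever it lies, the spacer and the nut lie 80 or more away.
- screw (a point): outer end of the dark 8 mm cap screw in the drive block: 39 from the bore axis along the block's x, 12 above its underside; head 13 across, 31 to 39 from the axis. The screw's tip stands 3 inside the bore (7.7 from the axis), so the block goes down over the spindle only with the screw over the flat, within about 20 degrees.
- spacer: spare plain steel spacer ring, 44 outside, 26 bore, 20 high, no screw; a bystander
- nut: plain steel hexagon nut, 34 across flats, 18 high, no screw in its side; a bystander
- hex_key: small L-shaped dark hex key, 6 thick, 110 by 34, lying flat; a bystander
- runner: the mill's grey runner stone (upper stone), a disc 150 across and 46 high lying on the counter; a bystander
- mortar: brass mortar with pestle, 120 across, 105 high (pestle to 165); a bystander
- jar: white lidded porcelain jar, 89 across, 123 high; a bystander
- brush: hand brush lying flat; a bystander
- tray: shallow wooden tray with root slices, 190 x 130 x 28; a bystander
Not all that is in view belongs to the job. What is shaped like the driver but brown or pink is not meant.

How it is judged:
On the way, in this order (a step that is already met when the one before it is completed fails the run):
1. the spindle is turned so that its flat faces out of the spout, with a finger on the flat (angle between the x axis of flat and the x axis of mill, either way round below 0.17 rad and x of flat_face in the frame of mill above 0 m and contact force between the fingers and flat above 2 N), for 0.2 s.
2. the drive block is down on the shoulder, its screw over the flat, in the fingers (horizontal distance between driver and flat below 0.003 m and z of driver in the frame of flat between -0.003 and 0.003 m and angle between driver's own z axis and vertical below 0.06 rad and angle between the x axis of driver and the x axis of flat, either way round below 0.17 rad and x of screw in the frame of flat above 0.02 m and contact force between the fingers and driver above 3 N), for 0.2 s.
At the end, for the whole second after the job is handed in: spindle flat facing out of the spout within 10 degrees; drive block on the spindle, upright, down on the shoulder within 3 mm, screw over the flat within 10 degrees; still gripped (over 3 N) and pressed down, bearing on the shoulder with over 5 N; all at rest (all of step 2 and angle between the x axis of flat and the x axis of mill, either way round below 0.17 rad and x of flat_face in the frame of mill above 0 m and contact force between driver and shoulder above 5 N and linear speed of driver below 0.02 m/s and angular speed of driver below 0.1 rad/s); the arm keeps its last pose, push and grip.
It fails at once if another thing on the counter is moved by more than 30 mm (distance of any of spacer, nut, hex_key, runner, mortar, jar, brush, tray from where it was at the start of the episode above 0.03 m).
It fails at once if a thing standing on the counter is tipped (angle between any of spacer, nut, runner, mortar, jar, tray's own z axis and vertical above 0.5 rad).
It also fails if it takes over 70 s, if anything falls off the work surface, if the arm or the gripper's body presses on something with over 40 N, if the wrist force passes 120 N, or if a joint passes its speed limit or range.

## Working session

There is one attempt and no reset: what is moved stays moved. The work goes in short steps, Python scripts to look and compute and a tool call to move; the robot and the scene stay as the last step left them, time stands still between calls to the robot, and variables do not carry over. Pictures are saved under pics/ and viewed, about 8 in all and at most 12, crops included, and the job is handed in when it is done.

Besides the shell and the picture viewer there is one more tool, called after ">>>" by a JSON object that holds its "fn" and its "kwargs". send_rows: Moves the arm, as the interface text tells. Its arguments: {"type":"object","properties":{"jaw":{"type":"array"},"slide":{"type":"array"},"delta_rot":{"type":"array"},"grip_force":{"type":"number"}},"required":["jaw","slide","delta_rot"]}

```bash
mkdir -p pics; ls
cat > h.py <<'E'
import numpy as np,cv2
from station import r
def ray(cam,px,z,info=None):
    i=info or r.camera_info(cam);K=np.array(i["intrinsics"]);R=np.array(i["R"]);t=np.array(i["t"])
    d=R.T@np.linalg.inv(K)@np.array([px[0],px[1],1.]);c=-R.T@t
    return c+d*(z-c[2])/d[2]
def proj(cam,X,info=None):
    i=info or r.camera_info(cam);K=np.array(i["intrinsics"]);p=K@(np.array(i["R"])@np.array(X)+np.array(i["t"]));return p[:2]/p[2]
def save(cam,name,crop=None,s=1):
    im=r.camera(cam)[:,:,::-1]
    if crop: x,y,w,h=crop; im=im[y:y+h,x:x+w]
    im=cv2.resize(im,None,fx=s,fy=s,interpolation=cv2.INTER_CUBIC)
    cv2.imwrite("pics/"+name+".png",im)
E
python3 - <<'E'
from h import *
a=r.camera("scene");b=r.camera("top")
cv2.imwrite("pics/a.png",np.vstack([cv2.resize(x[:,:,::-1],(400,300)) for x in (a,b)]))
cv2.imwrite("pics/top.png",cv2.resize(b[:,:,::-1],(800,600)))
print(r.sense())
for c in("top","scene"):
  i=r.camera_info(c);print(c,-np.array(i["R"]).T@i["t"])
  for l,z in(("mill",0),("shoulder",.14),("flat_face",.161),("driver",0),("screw",.012),("spacer",0),("nut",0)):
    for d in r.landmark_of(c,l): print(l,np.round(d["pixel"],1),round(d["confidence"],2),ray(c,d["pixel"],z).round(4))
E
```

```text
pics
{'time': 0.1, 'joint_positions': array([-1.36878004e+00,  1.16404105e-01,  1.44218983e+00,  2.38705565e-06,
        1.58401218e+00, -3.77942511e-02]), 'qvel': array([-7.71730865e-04, -1.04582890e-03, -7.95231808e-04,  1.50596222e-03,
       -6.19364878e-04, -8.70701212e-05]), 'tau': array([ 2.70090939e-03, -7.22897959e+01, -6.23863077e+01,  7.82167912e-02,
        2.26929341e-02, -9.92582477e-05]), 'ee_pos': array([ 0.16028769, -0.65552292,  0.24000723]), 'tool_rot': array([-5.05122734e-04,  9.92819843e-01,  1.19618154e-01, -4.03721405e-05]), 'contact_force': array([0.81538945, 0.2112094 , 0.55957844]), 'ft_torque': array([0.04061902, 0.00556695, 0.02788501]), 'finger_gap': 0.09312499865695838}
top [0.3770312  0.05805439 1.5813717 ]
mill [281.6 181.8] 0.87 [ 0.5912 -0.0889  0.    ]
mill [142.9 156.3] 0.44 [0.6967 0.4097 0.    ]
mill [198.7 175.2] 0.31 [0.6226 0.2092 0.    ]
shoulder [283.6 178.1] 0.53 [ 0.5844 -0.0829  0.14  ]
driver [168.  219.7] 0.59 [0.4653 0.3202 0.    ]
driver [189.5 204.6] 0.59 [0.5172 0.2434 0.    ]
driver [149.7 197.6] 0.44 [0.5459 0.3851 0.    ]
screw [
[... 304 characters left out ...]
1 0.97713523]
mill [227.9 201.7] 0.81 [ 0.5833 -0.0935  0.    ]
shoulder [223.1 170.4] 0.56 [ 0.5959 -0.0887  0.14  ]
driver [357.4 254.7] 0.81 [0.4654 0.3391 0.    ]
driver [340.9 221.3] 0.8 [0.392  0.2212 0.    ]
driver [317.1 248.8] 0.73 [0.5309 0.2436 0.    ]
driver [354.6 282.9] 0.64 [0.5517 0.3943 0.    ]
driver [228.3 136.9] 0.29 [ 0.3368 -0.3773 -0.    ]
screw [363.3 271.6] 0.8 [0.5125 0.3922 0.012 ]
screw [367.8 257.5] 0.78 [0.4625 0.371  0.012 ]
screw [344.3 222.1] 0.55 [0.3978 0.2373 0.012 ]
screw [310.1 235.3] 0.48 [0.5139 0.2007 0.012 ]
screw [226.9 205.3] 0.27 [ 0.6048 -0.0723  0.012 ]
spacer [288.9 262.5] 0.6 [0.6269 0.2214 0.    ]
nut [310.8 216.2] 0.67 [0.4415 0.1409 0.    ]
```

View pics/top.png

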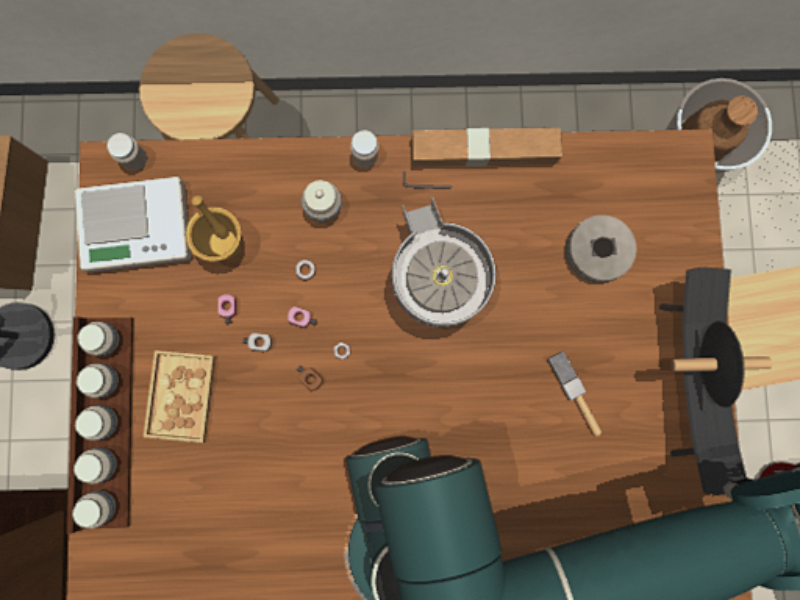

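Run:
```python
from h import *
a=r.camera("scene")[:,:,::-1];b=r.camera("top")[:,:,::-1]
def c(im,x,y,w,h): return cv2.resize(im[y:y+h,x:x+w],(400,300),interpolation=cv2.INTER_CUBIC)
cv2.imwrite("pics/c1.png",np.vstack([np.hstack([c(a,280,205,120,90),c(b,120,170,120,90)]),np.hstack([c(a,160,120,160,120),c(b,235,115,96,72)])]))
s=r.sense();i=r.camera_info("wrist");R=np.array(i["R"]);cam=-R.T@np.array(i["t"]);print("wrist cam",cam-s["ee_pos"],R, i["intrinsics"])
```

```text
wrist cam [0.07232409 0.01722961 0.14519059] [[ 2.36135810e-01 -9.71720039e-01  2.10158200e-04]
 [-9.35602989e-01 -2.27300649e-01  2.70150812e-01]
 [-2.62463189e-01 -6.39889055e-02 -9.62817997e-01]] [[268.89138556   0.         253.7035514 ]
 [  0.         268.89138556 192.60014199]
 [  0.           0.           1.        ]]
```

View pics/c1.png

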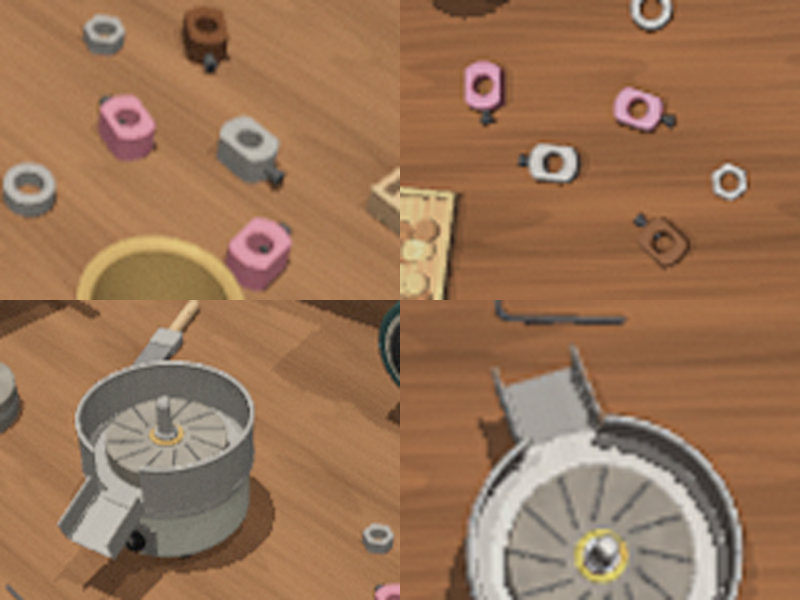

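>>> {"fn": "send_rows", "kwargs": {"jaw": [-1,-1,-1,-1,-1,-1,-1,-1,-1,-1], "slide": [[0.71,0.95,0.1],[0.71,0.95,0.1],[0.71,0.95,0.1],[0.71,0.95,0.1],[0.71,0.95,0.1],[0.71,0.95,0.1],[0.71,0.95,0.1],[0.71,0.95,0.1],[0.71,0.95,0.1],[0.71,0.95,0.1]], "delta_rot": [[0,0,0],[0,0,0],[0,0,0],[0,0,0],[0,0,0],[0,0,0],[0,0,0],[0,0,0],[0,0,0],[0,0,0]]}}

```text
time: 1.73
ee_pos: [0.374, -0.3691, 0.271]
tool_rot: [0.0, 0.993, 0.12, 0.0]
contact_force: [-0.1, -0.7, 0.7]
finger_gap: 0.0929
```

>>> {"fn": "send_rows", "kwargs": {"jaw": [-1,-1,-1,-1,-1,-1,-1,-1,-1,-1,-1], "slide": [[0.71,0.95,0],[0.71,0.95,0],[0.71,0.95,0],[0.71,0.95,0],[0.71,0.95,0],[0.71,0.95,0],[0.71,0.95,0],[0.71,0.95,0],[0.71,0.95,0],[0.71,0.95,0],[0,0,0]], "delta_rot": [[0,0,0],[0,0,0],[0,0,0],[0,0,0],[0,0,0],[0,0,0],[0,0,0],[0,0,0],[0,0,0],[0,0,0],[0,0,0]]}}

```text
time: 2.65
ee_pos: [0.5886, -0.0815, 0.2701]
tool_rot: [-0.001, 0.993, 0.121, 0.0]
contact_force: [0.4, 0.0, 0.5]
finger_gap: 0.093
```

Run:
```python
from h import *
s=r.sense();print(s["time"],s["ee_pos"],s["tool_rot"],s["joint_positions"].round(3))
im=r.camera("wrist")[:,:,::-1];np.save("pics/w1.npy",im)
cv2.imwrite("pics/w1.png",cv2.resize(im,(768,576),interpolation=cv2.INTER_CUBIC))
for l,z in(("shoulder",.14),("flat",.14),("flat_face",.161),("mill",0)):
    for d in r.landmark_of("wrist",l): print(l,np.round(d["pixel"],1),round(d["confidence"],2),ray("wrist",d["pixel"],z).round(4))
```

```text
2.65 [ 0.58856785 -0.08153743  0.27010213] [-6.43194745e-04  9.92616131e-01  1.21296339e-01  2.56266072e-05] [-1.810e-01 -6.600e-02  1.579e+00  1.000e-03  1.628e+00  1.147e+00]
shoulder [253.2 190.4] 0.75 [ 0.586  -0.0847  0.14  ]
mill [254.5 166.8] 0.63 [ 0.5859 -0.0882  0.    ]
```

View pics/w1.png

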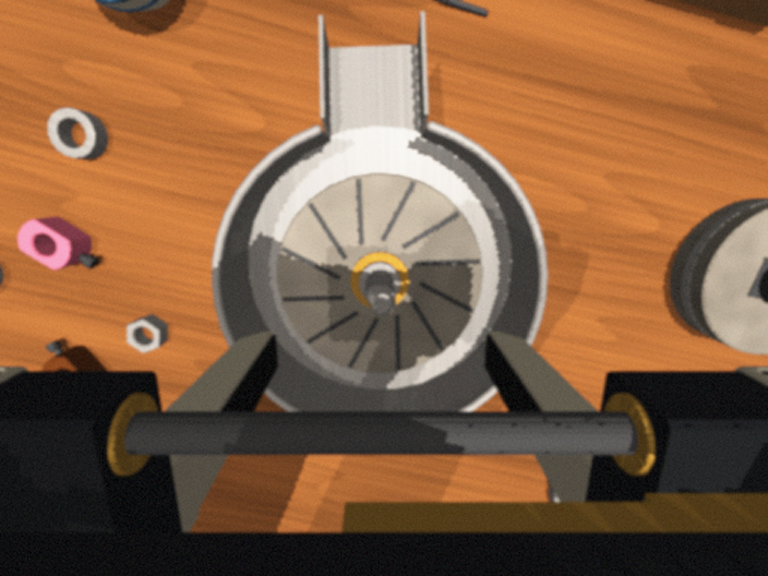

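Run:
```python
from h import *
im=np.load("pics/w1.npy")
cv2.imwrite("pics/w1c.png",cv2.resize(im[165:215,225:285],(720,600),interpolation=cv2.INTER_CUBIC))
i=r.camera_info("wrist")
f=lambda p,z:ray("wrist",np.array(p)/1.5,z,i)
# rim ellipse left/right, gap edges at rim top
for z in(.168,): 
  L,R_=f((323,126),z),f((427,122),z);print(L,R_,np.linalg.norm(L-R_))
  m=(L+R_)/2; d=R_-L; print("gap normal yaw",np.arctan2(d[0],-d[1]), )
  for c in((.586,-.0847),(.586,-.0882),(.5875,-.086)): v=m[:2]-c; print(c,"yaw",np.arctan2(v[1],v[0]),np.hypot(*v))
  a,b=f((214,272),z),f((546,272),z);print(a,b,np.linalg.norm(a-b))
for p in ((321,15),(423,12)):
  for z in (.12,.15,.168): print(z,f(p,z))
```

```text
[ 0.67718391 -0.03081741  0.168     ] [ 0.6932852  -0.08823003  0.168     ] 0.059627679883888944
gap normal yaw 0.27342476013555844
(0.586, -0.0847) yaw 0.24846246923535475 0.10237842710862745
(0.586, -0.0882) yaw 0.2813114543441888 0.10329485132447559
(0.5875, -0.086) yaw 0.2645504020754323 0.10125728122483534
[0.57667391 0.01902429 0.168     ] [ 0.62596744 -0.18464857  0.168     ] 0.2095530629149529
0.12 [ 0.74558906 -0.00901281  0.12      ]
0.15 [ 0.73673365 -0.01511964  0.15      ]
0.168 [ 0.73142041 -0.01878374  0.168     ]
0.12 [ 0.76258097 -0.07204092  0.12      ]
0.15 [ 0.75200342 -0.07175979  0.15      ]
0.168 [ 0.74565688 -0.07159111  0.168     ]
```

View pics/w1c.png

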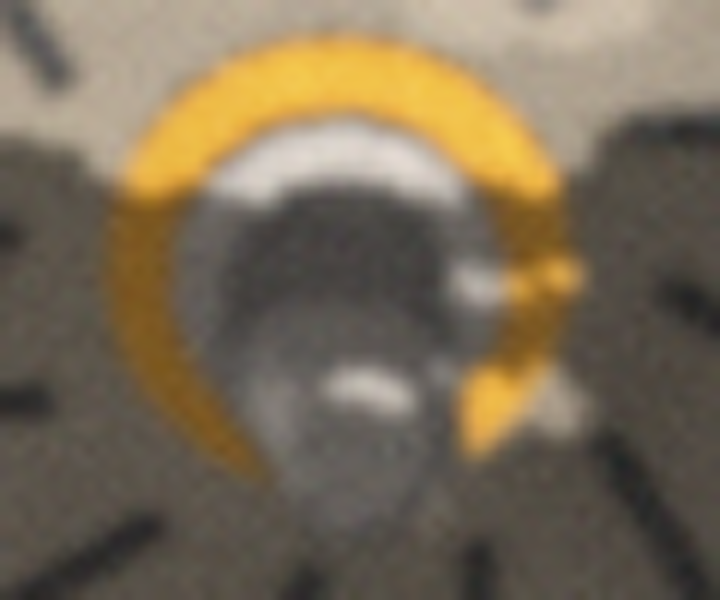

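>>> {"fn": "send_rows", "kwargs": {"jaw": [-1,-1,-1,-1], "slide": [[-0.82,-0.25,-0.61],[-0.82,-0.25,-0.61],[-0.82,-0.25,-0.61],[0,0,0]], "delta_rot": [[0,0,0],[0,0,0],[0,0,0],[0,0,0]]}}

```text
time: 3.23
ee_pos: [0.5082, -0.1096, 0.2123]
tool_rot: [-0.001, 0.993, 0.118, -0.002]
contact_force: [-0.9, -0.3, -0.6]
finger_gap: 0.0931
```

Run:
```python
from h import *
i=r.camera_info("wrist");im=r.camera("wrist")[:,:,::-1];np.save("pics/w2.npy",im)
p=proj("wrist",(.587,-.086,.165),i);print(p);print(-np.array(i["R"]).T@i["t"],r.sense()["ee_pos"])
x,y=int(p[0])-40,int(p[1])-32
print(x,y);a=im[y:y+66,x:x+80]
a=cv2.resize(a,(800,600) if 0 else (720,594),interpolation=cv2.INTER_CUBIC)
cv2.imwrite("pics/w2c.png",cv2.convertScaleAbs(a,alpha=1.6))
for l,z in(("shoulder",.14),("flat",.14),("flat_face",.161)):
    for d in r.landmark_of("wrist",l): print(l,np.round(d["pixel"],1),round(d["confidence"],2),ray("wrist",d["pixel"],z).round(4))
```

```text
[246.56725156 104.95881147]
[ 0.58116482 -0.09264708  0.35720063] [ 0.51014864 -0.10938836  0.2145049 ]
206 72
shoulder [238.9  98.2] 0.72 [ 0.5951 -0.0776  0.14  ]
```

View pics/w2c.png

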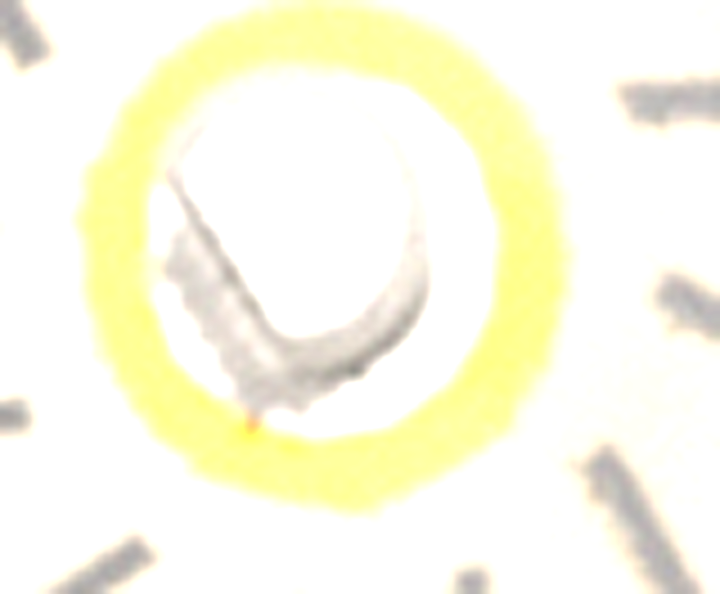

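Run:
```python
from h import *
s=r.sense();print(s["time"],s["ee_pos"],s["tool_rot"],s["qvel"].round(4))
r.camera("wrist")
i=r.camera_info("wrist")
for l in("shoulder",):
    for d in r.landmark_of("wrist",l): print(l,np.round(d["pixel"],1),ray("wrist",d["pixel"],.14,i).round(4))
for c in range(1):
  m=r.masks_of("wrist","shoulder")
  for d in m: print(d["box"],d["confidence"],ray("wrist",(d["box"][0]+d["box"][2]/2,d["box"][1]+d["box"][3]/2),.14,i))
print(ray("wrist",(242.1,100.3),.14,i),ray("wrist",(242.1,100.3),.134,i))
for c in("top","scene"):
  for d in r.masks_of(c,"mill")[:1]:
    print(c,d["box"])
```

```text
3.4333 [ 0.5129219  -0.10873815  0.21689769] [2.96918565e-04 9.92878812e-01 1.19125572e-01 8.20971282e-04] [ 0.0107  0.0123 -0.0111  0.0017 -0.001  -0.0007]
shoulder [238.1 109.3] [ 0.5885 -0.078   0.14  ]
[220.5, 92.0, 41.8, 35.8] 0.79 [ 0.58870617 -0.08068091  0.14      ]
[0.0, 0.6, 21.3, 36.1] 0.54 [0.61097181 0.0963108  0.14      ]
[43.1, 168.8, 39.0, 30.3] 0.42 [0.49427518 0.05348343 0.14      ]
[ 0.59583889 -0.07960611  0.14      ] [ 0.59612422 -0.07929018  0.134     ]
top [252.6, 126.6, 64.8, 83.1]
scene [183.4, 143.8, 79.0, 75.6]
```

>>> {"fn": "send_rows", "kwargs": {"jaw": [-1,-1,-1,-1,-1,-1,-1,-1,-1,-1], "slide": [[0.35,0.12,0.1],[0.35,0.12,0.1],[0.35,0.12,0.1],[0.35,0.12,0.1],[0.35,0.12,0.1],[0.35,0.12,0.1],[0.35,0.12,0.1],[0,0,0],[0,0,0],[0,0,0]], "delta_rot": [[0,0,0.94],[0,0,0.94],[0,0,0.94],[0,0,0.94],[0,0,0.94],[0,0,0.94],[0,0,0.94],[0,0,0],[0,0,0],[0,0,0]]}}

```text
time: 4.52
ee_pos: [0.5857, -0.083, 0.2364]
tool_rot: [-0.0, 0.919, 0.395, -0.0]
contact_force: [0.7, -0.6, -1.3]
finger_gap: 0.0928
```

Run:
```python
from h import *
s=r.sense();i=r.camera_info("wrist");im=r.camera("wrist")[:,:,::-1];np.save("pics/w3.npy",im)
print(s["time"],s["ee_pos"],s["tool_rot"],s["joint_positions"].round(3),np.abs(s["qvel"]).max())
for l,z in(("shoulder",.14),("flat_face",.161)):
    for d in r.landmark_of("wrist",l): print(l,np.round(d["pixel"],1),ray("wrist",d["pixel"],z,i).round(4))
# yellow ring fit
hsv=cv2.cvtColor(np.ascontiguousarray(im),cv2.COLOR_BGR2HSV)
m=((hsv[:,:,0]>18)&(hsv[:,:,0]<32)&(hsv[:,:,1]>120)).astype(np.uint8)
p=proj("wrist",(.587,-.084,.14),i);print(p)
yy,xx=np.nonzero(m);k=np.hypot(xx-p[0],yy-p[1])<40
pts=np.c_[xx[k],yy[k]].astype(np.float32);e=cv2.fitEllipse(cv2.convexHull(pts));print(len(pts),e,[ray("wrist",e[0],z,i).round(4) for z in(.132,.14)])
x,y=int(p[0])-40,int(p[1])-33
cv2.imwrite("pics/w3c.png",cv2.resize(im[y:y+66,x:x+80],(720,594),interpolation=cv2.INTER_CUBIC))
```

```text
4.5167 [ 0.58569492 -0.08303163  0.23644722] [-1.18660512e-04  9.18832507e-01  3.94647637e-01 -2.31020924e-04] [-0.184 -0.064  1.632 -0.     1.574  0.576] 0.007473268314261803
shoulder [254.3 193.8] [ 0.5896 -0.0796  0.14  ]
[255.50002842 198.90266709]
217 ((255.38294982910156, 191.9876251220703), (40.69630813598633, 42.436336517333984), 98.84440612792969) [array([ 0.5901, -0.0807,  0.132 ]), array([ 0.5916, -0.079 ,  0.14  ])]
```

View pics/w3c.png

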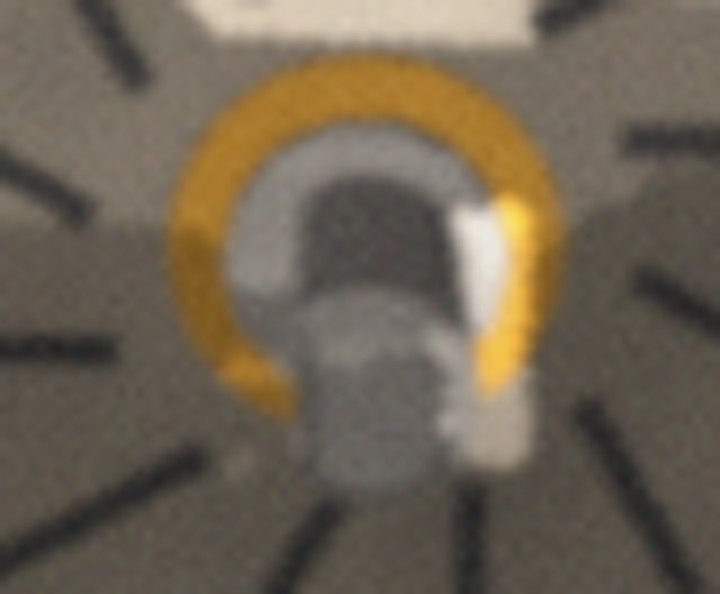

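>>> {"fn": "send_rows", "kwargs": {"jaw": [-1,-1,-1,-1,-1], "slide": [[0.1,0,-0.75],[0,0,-0.75],[0,0,-0.75],[0,0,0],[0,0,0]], "delta_rot": [[0,0,0],[0,0,0],[0,0,0],[0,0,0],[0,0,0]]}}

```text
time: 5.08
ee_pos: [0.5884, -0.0831, 0.1689]
tool_rot: [-0.0, 0.918, 0.395, -0.001]
contact_force: [-1.1, 0.0, -0.5]
finger_gap: 0.0933
```

>>> {"fn": "send_rows", "kwargs": {"jaw": [1,1,1,1,1,1,1,1], "slide": [[0,0,0],[0,0,0],[0,0,0],[0,0,0],[0,0,0],[0,0,0],[0,0,0],[0,0,0]], "delta_rot": [[0,0,0],[0,0,0],[0,0,0],[0,0,0],[0,0,0],[0,0,0],[0,0,0],[0,0,0]], "grip_force": 15}}

```text
time: 5.75
ee_pos: [0.589, -0.083, 0.1693]
tool_rot: [0.0, 0.918, 0.396, 0.0]
contact_force: [-0.5, -0.2, -0.5]
finger_gap: 0.044
```

>>> {"fn": "send_rows", "kwargs": {"jaw": [1,1,1,1], "slide": [[0,0,0],[0,0,0],[0,0,0],[0,0,0]], "delta_rot": [[0,0,0],[0,0,0],[0,0,0],[0,0,0]]}}

```text
time: 6.08
ee_pos: [0.589, -0.083, 0.1692]
tool_rot: [0.0, 0.918, 0.396, -0.0]
contact_force: [1.7, -2.9, 0.1]
finger_gap: 0.0174
```

>>> {"fn": "send_rows", "kwargs": {"jaw": [1,1,1,1], "slide": [[0,0,0],[0,0,0],[0,0,0],[0,0,0]], "delta_rot": [[0,0,0],[0,0,0],[0,0,0],[0,0,0]]}}

```text
time: 6.42
ee_pos: [0.5895, -0.0834, 0.1693]
tool_rot: [0.001, 0.918, 0.396, 0.0]
contact_force: [5.0, -3.7, -1.8]
finger_gap: 0.0163
```

Run:
```python
from h import *
s=r.sense();print(s["time"],s["ee_pos"],s["tool_rot"],s["contact_force"],s["ft_torque"],s["finger_gap"])
```

```text
6.4167 [ 0.58945237 -0.08343326  0.16927884] [6.34897666e-04 9.18350467e-01 3.95767441e-01 3.86223218e-04] [ 5.04886412 -3.6612348  -1.78367466] [-0.6630859  -0.87969839 -0.00724742] 0.016288952285065356
```

>>> {"fn": "send_rows", "kwargs": {"jaw": [1,1,1,1,1,1,1,1,1,1,1,1], "slide": [[0,0,0],[-0.003,-0.004,0],[-0.003,-0.004,0],[-0.003,-0.004,0],[-0.003,-0.004,0],[-0.003,-0.004,0],[-0.003,-0.004,0],[-0.003,-0.004,0],[-0.003,-0.004,0],[-0.003,-0.004,0],[0,0,0],[0,0,0]], "delta_rot": [[0,0,-0.5],[0,0,-1],[0,0,-1],[0,0,-1],[0,0,-1],[0,0,-1],[0,0,-1],[0,0,-1],[0,0,-1],[0,0,-1],[0,0,-0.5],[0,0,0]]}}

```text
time: 7.42
ee_pos: [0.5873, -0.0814, 0.1693]
tool_rot: [-0.003, 1.0, -0.03, -0.001]
contact_force: [-11.9, 22.0, 6.5]
finger_gap: 0.0162
```

```bash
cat > st.py <<'E'
from h import *
s=r.sense();q=s["tool_rot"];psi=2*np.degrees(np.arctan2(q[2],q[1]))
f=np.radians(psi+90);n=np.array([np.cos(f),np.sin(f)]);F=s["contact_force"]
print(round(s["time"],2),s["ee_pos"].round(4),"psi",psi.round(2),"q",q.round(4),"F",F.round(1),"Fjaw",(F[:2]@n).round(2),"Fx",(F[:2]@[n[1],-n[0]]).round(2),"T",s["ft_torque"].round(2),"gap",round(s["finger_gap"],4),"j6",s["joint_positions"][5].round(3))
E
python3 st.py
```

```text
7.42 [ 0.5873 -0.0814  0.1693] psi -3.46 q [-0.0025  0.9995 -0.0302 -0.0014] F [-11.9  22.    6.5] Fjaw 21.26 Fx -13.22 T [3.67 1.84 0.08] gap 0.0162 j6 1.448
```

>>> {"fn": "send_rows", "kwargs": {"jaw": [1,1,1,1,1], "slide": [[-0.02,0.05,0],[-0.02,0.05,0],[0,0,0],[0,0,0],[0,0,0]], "delta_rot": [[0,0,0],[0,0,0],[0,0,0],[0,0,0],[0,0,0]]}}

```text
time: 7.83
ee_pos: [0.5871, -0.0812, 0.1693]
tool_rot: [-0.0, 1.0, -0.029, 0.0]
contact_force: [3.2, 0.3, -1.1]
finger_gap: 0.0167
```

```bash
python3 st.py
```

```text
7.83 [ 0.5871 -0.0812  0.1693] psi -3.37 q [-0.000e+00  9.996e-01 -2.940e-02  2.000e-04] F [ 3.2  0.3 -1.1] Fjaw 0.46 Fx 3.14 T [-0.02 -0.39 -0.01] gap 0.0167 j6 1.449
```

>>> {"fn": "send_rows", "kwargs": {"jaw": [1,1,1,1,1,1,1,1,1,1,1,1], "slide": [[0,0,0],[-0.002,0.004,0],[-0.002,0.004,0],[-0.002,0.004,0],[-0.002,0.004,0],[-0.002,0.004,0],[-0.002,0.004,0],[-0.002,0.004,0],[-0.002,0.004,0],[-0.002,0.004,0],[0,0,0],[0,0,0]], "delta_rot": [[0,0,-0.6],[0,0,-1],[0,0,-1],[0,0,-1],[0,0,-1],[0,0,-1],[0,0,-1],[0,0,-1],[0,0,-1],[0,0,-1],[0,0,-0.4],[0,0,0]]}}

```text
time: 8.83
ee_pos: [0.5872, -0.0781, 0.1693]
tool_rot: [-0.002, 0.893, -0.45, 0.0]
contact_force: [9.5, 17.1, -2.3]
finger_gap: 0.0164
```

```bash
python3 st.py
```

```text
8.83 [ 0.5872 -0.0781  0.1693] psi -53.45 q [-0.0021  0.8932 -0.4497  0.    ] F [ 9.5 17.1 -2.3] Fjaw 17.85 Fx -8.05 T [ 2.72 -1.52 -0.02] gap 0.0164 j6 2.326
```

>>> {"fn": "send_rows", "kwargs": {"jaw": [1,1,1,1,1,1,1,1,1,1,1], "slide": [[0.013,0.04,0],[0.013,0.04,0],[0,0,0],[0,0.005,0],[0,0.005,0],[0,0.005,0],[0,0.005,0],[0,0,0],[0,0,0],[0,0,0],[0,0,0]], "delta_rot": [[0,0,0],[0,0,0],[0,0,-0.5],[0,0,-0.9],[0,0,-0.9],[0,0,-0.9],[0,0,-0.6],[0,0,-0.4],[0,0,0],[0,0,0],[0,0,0]]}}

```text
time: 9.75
ee_pos: [0.5881, -0.0768, 0.1693]
tool_rot: [-0.001, 0.797, -0.604, 0.001]
contact_force: [11.4, 3.0, -4.1]
finger_gap: 0.0164
```

```bash
python3 st.py
```

```text
9.75 [ 0.5881 -0.0768  0.1693] psi -74.36 q [-9.000e-04  7.968e-01 -6.043e-01  7.000e-04] F [11.4  3.  -4.1] Fjaw 11.83 Fx 0.2 T [ 0.53 -1.89  0.01] gap 0.0164 j6 2.695
```

>>> {"fn": "send_rows", "kwargs": {"jaw": [1,1,1,1,-1,-1,-1,-1,-1,-1,-1], "slide": [[0.03,0.01,0],[0,0,0],[0,0,0],[0,0,0],[0,0,0],[0,0,0],[0,0,0],[0,0,0],[0,0,1],[0,0,1],[0,0,1]], "delta_rot": [[0,0,0],[0,0,0],[0,0,0],[0,0,0],[0,0,0],[0,0,0],[0,0,0],[0,0,0],[0,0,0],[0,0,0],[0,0,0]]}}

```text
time: 10.67
ee_pos: [0.5878, -0.0767, 0.2602]
tool_rot: [0.0, 0.797, -0.604, -0.0]
contact_force: [0.3, -0.1, 0.1]
finger_gap: 0.0583
```

>>> {"fn": "send_rows", "kwargs": {"jaw": [-1,-1,-1,-1,-1,-1,-1,-1,-1,-1,-1,-1], "slide": [[-0.2,0.3,0],[-0.2,0.5,0],[-0.3,0.5,0],[-0.3,0.5,0],[-0.3,0.5,0],[-0.3,0.5,0],[-0.3,0.5,0],[-0.3,0.5,0],[-0.3,0.5,0],[-0.3,0.5,0],[-0.3,0.5,0],[-0.3,0.5,0]], "delta_rot": [[0,0,1],[0,0,1],[0,0,1],[0,0,1],[0,0,1],[0,0,1],[0,0,1],[0,0,1],[0,0,1],[0,0,1],[0,0,1],[0,0,1]]}}

```text
time: 11.67
ee_pos: [0.4856, 0.0979, 0.2593]
tool_rot: [-0.0, 0.992, -0.123, 0.0]
contact_force: [0.6, 0.0, 0.4]
finger_gap: 0.0933
```

>>> {"fn": "send_rows", "kwargs": {"jaw": [-1,-1,-1,-1,-1,-1,-1,-1,-1,-1,-1,-1], "slide": [[-0.1,0.5,-0.1],[-0.1,0.5,-0.1],[-0.1,0.5,-0.1],[-0.1,0.5,-0.1],[-0.1,0.5,-0.1],[-0.1,0.5,-0.1],[-0.1,0.5,-0.1],[-0.1,0.5,-0.1],[-0.1,0.5,-0.1],[-0.1,0.5,-0.1],[-0.1,0.5,-0.1],[-0.1,0.5,-0.1]], "delta_rot": [[0,0,1],[0,0,1],[0,0,1],[0,0,1],[0,0,1],[0,0,1],[0,0,1],[0,0,1],[0,0,1],[0,0,1],[0,0,1],[0,0,1]]}}

```text
time: 12.67
ee_pos: [0.4499, 0.278, 0.2231]
tool_rot: [0.0, 0.921, 0.39, -0.0]
contact_force: [0.2, 0.5, 0.4]
finger_gap: 0.0929
```

```bash
python3 st.py
```

```text
12.67 [0.4499 0.278  0.2231] psi 45.89 q [ 0.      0.9209  0.3898 -0.    ] F [0.2 0.5 0.4] Fjaw 0.2 Fx 0.55 T [ 0.   -0.09 -0.  ] gap 0.0929 j6 1.275
```

>>> {"fn": "send_rows", "kwargs": {"jaw": [-1,-1,-1,-1,-1,-1,-1,-1,-1,-1], "slide": [[0.07,0.26,-0.2],[0.07,0.26,-0.2],[0.07,0.26,-0.2],[0.07,0.26,-0.2],[0.07,0.26,-0.2],[0.07,0.26,-0.2],[0.07,0.26,-0.2],[0,0,0],[0,0,0],[0,0,0]], "delta_rot": [[0,0,0.97],[0,0,0.97],[0,0,0.97],[0,0,0.97],[0,0,0.97],[0,0,0.97],[0,0,0.97],[0,0,0],[0,0,0],[0,0,0]]}}

```text
time: 13.5
ee_pos: [0.4648, 0.3316, 0.1816]
tool_rot: [0.0, 0.769, 0.639, 0.0]
contact_force: [-0.3, -0.4, -0.9]
finger_gap: 0.0929
```

```bash
python3 st.py
python3 - <<'E'
from h import *
i=r.camera_info("wrist");im=r.camera("wrist")[:,:,::-1];np.save("pics/w4.npy",im)
for l,z in(("driver",.0),("screw",.012)):
    for d in r.landmark_of("wrist",l): print(l,np.round(d["pixel"],1),round(d["confidence"],2),ray("wrist",d["pixel"],z,i).round(4))
for d in r.masks_of("wrist","driver"): print(d["box"],d["confidence"])
cv2.imwrite("pics/w4.png",cv2.resize(im,(768,576)))
E
```

```text
13.5 [0.4648 0.3316 0.1816] psi 79.42 q [1.000e-04 7.693e-01 6.389e-01 1.000e-04] F [-0.3 -0.4 -0.9] Fjaw 0.21 Fx -0.41 T [-0.05 -0.11 -0.02] gap 0.0929 j6 0.76
driver [316.3 108. ] 0.89 [0.5514 0.4013 0.    ]
driver [212.8 273.4] 0.73 [0.3843 0.2113 0.    ]
driver [255.  184.1] 0.7 [0.4648 0.3251 0.    ]
driver [308.8 240.5] 0.62 [0.5209 0.236  0.    ]
screw [282.8 113.8] 0.89 [0.5109 0.4022 0.012 ]
screw [254.4 155.5] 0.84 [0.4709 0.3621 0.012 ]
screw [305.6 272.5] 0.8 [0.5091 0.1969 0.012 ]
screw [225.5 263. ] 0.6 [0.4077 0.2304 0.012 ]
screw [123.5  46.4] 0.57 [0.3564 0.5007 0.012 ]
[241.3, 153.5, 30.1, 60.1] 0.82
[198.3, 253.8, 29.4, 18.3] 0.79
[292.7, 223.5, 35.2, 51.0] 0.69
[283.1, 88.2, 60.9, 43.6] 0.66
[485.1, 225.1, 24.0, 21.3] 0.3
```

View pics/w4.png

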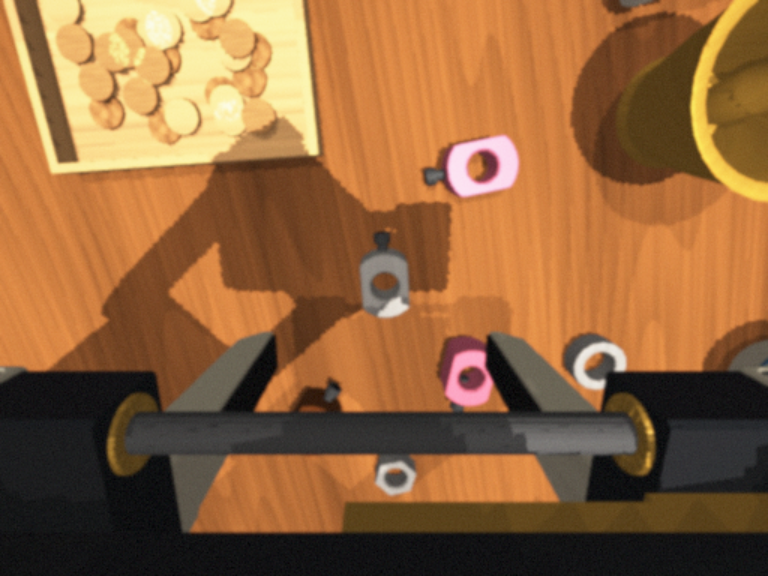

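Run:
```python
from h import *
i=r.camera_info("wrist")
print(ray("wrist",(384/1.5,284/1.5),.03,i),ray("wrist",(382/1.5,236/1.5),.015,i),ray("wrist",(255,184.1),.0,i))
for y in (.320,.325,.33): print(y,[proj("wrist",(.465+.173*(y-.325),y,z),i)*1.5 for z in(0,.03)])
```

```text
[0.46616199 0.32622869 0.03      ] [0.47101952 0.36040095 0.015     ] [0.46497157 0.32518831 0.        ]
0.32 [array([382.64636195, 282.23962889]), array([382.87162571, 292.18738327])]
0.325 [array([382.57459127, 276.35935789]), array([382.79412171, 285.79949285])]
0.33 [array([382.50223396, 270.43102404]), array([382.7159245 , 279.35446812])]
```

>>> {"fn": "send_rows", "kwargs": {"jaw": [-1,-1,-1,-1,-1,-1,-1,-1,-1,-1], "slide": [[0.02,-0.1,-0.8],[0,-0.1,-0.9],[0,0,-0.9],[0,0,-0.9],[0,0,-0.8],[0,0,-0.5],[0,0,-0.37],[0,0,0],[0,0,0],[0,0,0]], "delta_rot": [[0,0,0.4],[0,0,0],[0,0,0],[0,0,0],[0,0,0],[0,0,0],[0,0,0],[0,0,0],[0,0,0],[0,0,0]]}}

```text
time: 14.53
ee_pos: [0.466, 0.3262, 0.0275]
tool_rot: [0.0, 0.757, 0.653, 0.001]
contact_force: [0.2, -0.1, 0.5]
finger_gap: 0.0928
```

>>> {"fn": "send_rows", "kwargs": {"jaw": [1,1,1,1,1,1,1,1,1,1,1,1], "slide": [[0,0,0],[0,0,0],[0,0,0],[0,0,0],[0,0,0],[0,0,0],[0,0,0],[0,0,0],[0,0,0],[0,0,0],[0,0,0],[0,0,0]], "delta_rot": [[0,0,0],[0,0,0],[0,0,0],[0,0,0],[0,0,0],[0,0,0],[0,0,0],[0,0,0],[0,0,0],[0,0,0],[0,0,0],[0,0,0]], "grip_force": 30}}

```text
time: 15.53
ee_pos: [0.4655, 0.3259, 0.0261]
tool_rot: [0.0, 0.757, 0.653, 0.0]
contact_force: [-0.1, -0.4, -0.5]
finger_gap: 0.0358
```

```bash
python3 st.py
```

```text
15.53 [0.4655 0.3259 0.0261] psi 81.59 q [0.     0.7571 0.6533 0.    ] F [-0.1 -0.4 -0.5] Fjaw 0.02 Fx -0.36 T [-0.08 -0.23 -0.02] gap 0.0358 j6 0.713
```

>>> {"fn": "send_rows", "kwargs": {"jaw": [1,1,1,1,1,1,1,1,1,1,1,1], "slide": [[0,0,0.4],[0,0,0.7],[0,0,0.8],[0,0,0.8],[0,0,0.8],[0,0,0.8],[0,0,0.8],[0,0,0.8],[0,0,0.8],[0,0,0.4],[0,0,0],[0,0,0]], "delta_rot": [[0,0,0],[0,0,0],[0,0,0],[0,0,0],[0,0,0],[0,0,0],[0,0,0],[0,0,0],[0,0,0],[0,0,0],[0,0,0],[0,0,0]]}}

```text
time: 16.53
ee_pos: [0.4653, 0.3259, 0.2388]
tool_rot: [-0.0, 0.757, 0.653, 0.0]
contact_force: [0.0, 0.2, -4.1]
finger_gap: 0.0357
```

>>> {"fn": "send_rows", "kwargs": {"jaw": [1,1,1,1,1,1,1,1,1,1], "slide": [[0.15,-0.5,0.2],[0.25,-0.8,0.2],[0.25,-0.8,0],[0.25,-0.8,0],[0.25,-0.8,0],[0.25,-0.8,0],[0.25,-0.8,0],[0.25,-0.8,0],[0.25,-0.8,0],[0.25,-0.8,0]], "delta_rot": [[0,0,-0.5],[0,0,-0.8],[0,0,-0.8],[0,0,-0.8],[0,0,-0.8],[0,0,-0.8],[0,0,-0.8],[0,0,-0.8],[0,0,-0.8],[0,0,-0.8]]}}

```text
time: 17.37
ee_pos: [0.5371, 0.0936, 0.2489]
tool_rot: [-0.0, 0.931, 0.366, -0.001]
contact_force: [0.4, 0.7, -3.1]
finger_gap: 0.0356
```

>>> {"fn": "send_rows", "kwargs": {"jaw": [1,1,1,1,1,1,1,1,1,1,1], "slide": [[0.25,-0.8,0],[0.25,-0.8,0],[0.25,-0.8,0],[0.25,-0.8,0],[0.25,-0.8,0],[0.23,-0.8,0],[0.2,-0.6,0],[0.1,-0.3,0],[0,0,0],[0,0,0],[0,0,0]], "delta_rot": [[0,0,-0.8],[0,0,-0.8],[0,0,-0.8],[0,0,-0.8],[0,0,-0.8],[0,0,-0.8],[0,0,-0.6],[0,0,-0.1],[0,0,0],[0,0,0],[0,0,0]]}}

```text
time: 18.28
ee_pos: [0.5905, -0.0752, 0.2505]
tool_rot: [-0.0, 0.991, 0.136, -0.0]
contact_force: [0.1, 1.3, -2.8]
finger_gap: 0.0356
```

```bash
python3 st.py
python3 - <<'E'
from h import *
s=r.sense();i=r.camera_info("wrist");im=r.camera("wrist")[:,:,::-1];np.save("pics/w5.npy",im)
p=s["ee_pos"];zb=p[2]-.0261;q=s["tool_rot"];a=2*np.arctan2(q[2],q[1]);x=np.array([np.cos(a),np.sin(a)])
for l,z in(("driver",zb),("screw",zb+.012)):
    for d in r.landmark_of("wrist",l)[:3]:
      w=ray("wrist",d["pixel"],z,i);v=w[:2]-p[:2];print(l,np.round(d["pixel"],1),round(d["confidence"],2),"long",v@x,"lat",v@[-x[1],x[0]])
cv2.imwrite("pics/w5.png",cv2.resize(im[90:330,96:416],(800,600),interpolation=cv2.INTER_CUBIC))
E
```

```text
18.28 [ 0.5905 -0.0752  0.2505] psi 15.69 q [-3.000e-04  9.906e-01  1.365e-01 -4.000e-04] F [ 0.1  1.3 -2.8] Fjaw 1.19 Fx 0.39 T [0.04 0.04 0.01] gap 0.0356 j6 1.127
driver [ 47.5 242.2] 0.84 long -0.00953782568383954 lat 0.1436261960670798
driver [ 38.5 154.3] 0.58 long 0.05174057064441715 lat 0.1365310907609536
driver [259.2 197.5] 0.37 long 0.022859482527216857 lat -0.0040202142574966
screw [ 25.1 233. ] 0.9 long 0.002841083641449034 lat 0.14657026542545168
screw [ 55.3 178.8] 0.66 long 0.03847649594007223 lat 0.11997178698068925
screw [250.5 180.1] 0.57 long 0.037514510330690004 lat 0.0015536941806244039
```

View pics/w5.png

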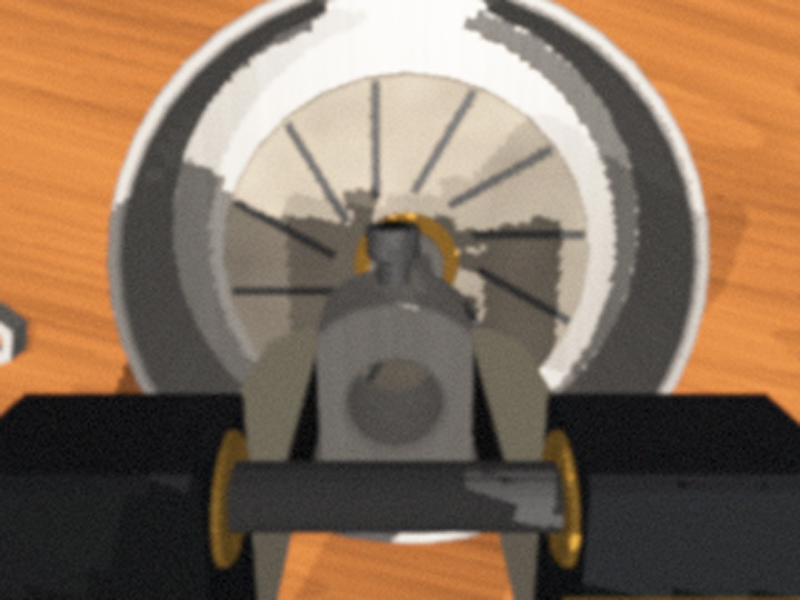

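Run:
```python
from h import *
s=r.sense();i=r.camera_info("wrist");p=s["ee_pos"];zb=p[2]-.0261;q=s["tool_rot"];a=2*np.arctan2(q[2],q[1]);x=np.array([np.cos(a),np.sin(a)]);y=np.array([-x[1],x[0]])
for n,px,z in (("bore top",(395,402),.03),("screw end",(393,228),.012+.005),("screw lm",((250.5-96)*2.5,(180.1-90)*2.5),.012)):
  v=ray("wrist",(96+px[0]/2.5,90+px[1]/2.5),zb+z,i)[:2]-p[:2];print(n,v@x,v@y)
print("A-p",(np.array([.591,-.0795])-p[:2])@x,(np.array([.591,-.0795])-p[:2])@y, "ring", [((ray("wrist",(96+408/2.5,190),z,i)[:2]-p[:2])@y).round(4) for z in(.132,.14)])
```

```text
bore top -0.00042711430300432224 -0.0005012711732299293
screw end 0.038028046902552924 -8.743798483476853e-05
screw lm 0.03753971986069352 0.0015619999128676284
A-p -0.0008414259431579085 -0.004213250503476843 ring [np.float64(-0.0059), np.float64(-0.0058)]
```

>>> {"fn": "send_rows", "kwargs": {"jaw": [1,1,1,1,1,1,1,1,1], "slide": [[0.02,-0.07,0],[0.02,-0.075,0],[0,0,-0.4],[0,0,-0.5],[0,0,-0.3],[0,0,-0.1],[0,0,-0.1],[0,0,0],[0,0,0]], "delta_rot": [[0,0,0],[0,0,0],[0,0,0],[0,0,0],[0,0,0],[0,0,0],[0,0,0],[0,0,0],[0,0,0]]}}

```text
time: 19.18
ee_pos: [0.5922, -0.0805, 0.2094]
tool_rot: [0.0, 0.991, 0.136, 0.0]
contact_force: [0.2, -0.3, -3.0]
finger_gap: 0.0359
```

```bash
python3 st.py
```

```text
19.18 [ 0.5922 -0.0805  0.2094] psi 15.59 q [1.000e-04 9.908e-01 1.356e-01 2.000e-04] F [ 0.2 -0.3 -3. ] Fjaw -0.31 Fx 0.09 T [-0.01 -0.01 -0.03] gap 0.0359 j6 1.121
```

>>> {"fn": "send_rows", "kwargs": {"jaw": [1,1,1,1,1,1], "slide": [[0,0,-0.05],[0,0,-0.05],[0,0,-0.05],[0,0,-0.03],[0,0,0],[0,0,0]], "delta_rot": [[0,0,0],[0,0,0],[0,0,0],[0,0,0],[0,0,0],[0,0,0]]}}

```text
time: 19.68
ee_pos: [0.592, -0.0804, 0.2036]
tool_rot: [-0.0, 0.991, 0.136, -0.0]
contact_force: [-0.4, 0.7, -3.6]
finger_gap: 0.036
```

```bash
python3 st.py
```

```text
19.68 [ 0.592  -0.0804  0.2036] psi 15.59 q [-1.000e-04  9.908e-01  1.357e-01 -2.000e-04] F [-0.4  0.7 -3.6] Fjaw 0.81 Fx -0.14 T [ 0.23  0.2  -0.02] gap 0.036 j6 1.121
```

>>> {"fn": "send_rows", "kwargs": {"jaw": [1,1,1,1,1,1,1], "slide": [[0,0,-0.08],[0,0,-0.08],[0,0,-0.08],[0,0,-0.08],[0,0,-0.08],[0,0,0],[0,0,0]], "delta_rot": [[0,0,0],[0,0,0],[0,0,0],[0,0,0],[0,0,0],[0,0,0],[0,0,0]]}}

```text
time: 20.27
ee_pos: [0.5919, -0.0804, 0.1913]
tool_rot: [-0.0, 0.991, 0.136, -0.0]
contact_force: [-1.5, 2.9, -5.2]
finger_gap: 0.0356
```

```bash
python3 st.py
```

```text
20.27 [ 0.5919 -0.0804  0.1913] psi 15.59 q [-1.000e-04  9.908e-01  1.356e-01 -3.000e-04] F [-1.5  2.9 -5.2] Fjaw 3.17 Fx -0.7 T [ 0.4   0.41 -0.04] gap 0.0356 j6 1.121
```

>>> {"fn": "send_rows", "kwargs": {"jaw": [1,1,1,1,1,1,1,1,1,1], "slide": [[-0.005,0.01,-0.09],[0,0,-0.1],[0,0,-0.1],[0,0,-0.1],[0,0,-0.1],[0,0,-0.1],[0,0,-0.1],[0,0,0],[0,0,0],[0,0,0]], "delta_rot": [[0,0,0],[0,0,0],[0,0,0],[0,0,0],[0,0,0],[0,0,0],[0,0,0],[0,0,0],[0,0,0],[0,0,0]]}}

```text
time: 21.1
ee_pos: [0.5919, -0.0802, 0.1711]
tool_rot: [0.0, 0.991, 0.136, 0.0]
contact_force: [0.2, -0.1, -3.1]
finger_gap: 0.0357
```

```bash
python3 st.py
```

```text
21.1 [ 0.5919 -0.0802  0.1711] psi 15.59 q [1.000e-04 9.908e-01 1.356e-01 1.000e-04] F [ 0.2 -0.1 -3.1] Fjaw -0.17 Fx 0.14 T [ 0.06  0.12 -0.03] gap 0.0357 j6 1.121
```

>>> {"fn": "send_rows", "kwargs": {"jaw": [1,1,1,1,1,1,1], "slide": [[0,0,-0.06],[0,0,-0.06],[0,0,-0.05],[0,0,-0.03],[0,0,0],[0,0,0],[0,0,0]], "delta_rot": [[0,0,0],[0,0,0],[0,0,0],[0,0,0],[0,0,0],[0,0,0],[0,0,0]], "grip_force": 50}}

```text
time: 21.68
ee_pos: [0.592, -0.0802, 0.1661]
tool_rot: [0.0, 0.991, 0.136, 0.0]
contact_force: [-4.5, 0.5, 6.8]
finger_gap: 0.0357
```

```bash
python3 st.py
```

```text
21.68 [ 0.592  -0.0802  0.1661] psi 15.59 q [1.000e-04 9.908e-01 1.356e-01 4.000e-04] F [-4.5  0.5  6.8] Fjaw 1.63 Fx -4.17 T [0.22 0.89 0.  ] gap 0.0357 j6 1.121
```

>>> {"fn": "send_rows", "kwargs": {"jaw": [1,1,1,1,1,1], "slide": [[-0.006,0,-0.02],[0,0,-0.02],[0,0,0],[0,0,0],[0,0,0],[0,0,0]], "delta_rot": [[0,0,0],[0,0,0],[0,0,0],[0,0,0],[0,0,0],[0,0,0]]}}

```text
time: 22.18
ee_pos: [0.592, -0.0802, 0.166]
tool_rot: [0.0, 0.991, 0.136, 0.001]
contact_force: [-7.4, 2.0, 15.3]
finger_gap: 0.0357
```

```bash
python3 st.py
python3 - <<'E'
from h import *
i=r.camera_info("wrist");im=r.camera("wrist")[:,:,::-1];cv2.imwrite("pics/w6.png",cv2.resize(im[0:300,56:456],(800,600)))
E
```

```text
22.18 [ 0.592  -0.0802  0.166 ] psi 15.59 q [3.000e-04 9.908e-01 1.356e-01 9.000e-04] F [-7.4  2.  15.3] Fjaw 3.93 Fx -6.6 T [ 0.33  1.49 -0.05] gap 0.0357 j6 1.121
```

View pics/w6.png

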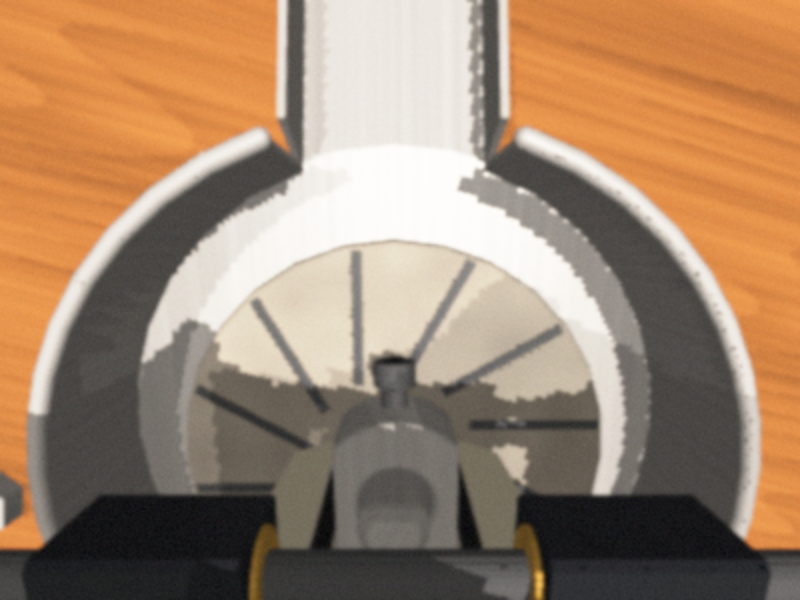

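```bash
python3 -c "
from station import r
print(r.close_job())"; python3 st.py
```

```text
the job is handed in; nothing more can be done
None
the job is handed in; nothing more can be done
```

I turned the spindle until its flat faced out of the spout. Then I slid the steel drive block over it, screw on the flat, down onto the shoulder. I handed the job in after about 22 s with the block still gripped at 50 N and pressed down.

- **Flat:** the pinch read a gap of 16.2–16.7 mm throughout the turn, so a finger was square on the flat. The turn ended at a flat yaw of 15.6°, and the spout reads about 15.5°.
- **Block seated:** at the end the TCP was at z = 0.166 m, the height that puts the block's underside on the shoulder. The upward force on the tool was 15 N, so the block bears on the shoulder with roughly 18 N once its weight is added.
- **Last picture:** the screw lies on the spout's centre line to within about 1°.
- **Disagreements:** early camera estimates of the spindle axis were 3–6 mm off the position I later felt, so I used the felt one. About 7 N of sideways force remained at the end. I did not re-check the bystanders by camera after the moves, and the hand-in gave no verdict.

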